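# Pin the valuables box shut

### The arm

A 6-joint arm with a two-finger parallel gripper is mounted at the origin on the work surface. World frame = base frame: x ahead of the robot, y to its left, z up, the work surface at z = 0. Lengths are in mm, angles in rad, forces in N, time in s.
With the tool pointing down it reaches from about 250 to 725 mm from the base axis. Payload 9.7 kg.
Tool frame: the origin (TCP) lies between the finger pads; the fingertips stand 17 mm ahead of it and the grasp point (between the pads) lies 2 mm behind it (ctrl.tip_reach is the distance from the TCP to the fingertips, in mm); z points along the fingers, y is the direction in which the jaws open and shut (so a half turn about z gives the same grasp; the last joint's range is limited). The gripper opens to 85 mm and grips with 20 to 120 N. Pads are 22 mm wide; open, the fingers measure 114 mm over their backs; the gripper's body (76 mm by 85 mm) begins 54 mm behind the grasp point. The pads swing forward as they close: fully open they stand 13 mm farther back than shut.
Start: joints at [1.169, 0.087, 0.176, 1.66, 0, 1.571], TCP at [215.089, 506.195, 248.284] pointing down, gripper open.
Joint ranges: [-3.13, 3.13], [-0.85, 1.81], [-1.15, 1.24], [-2.2, 2.28], [-1.44, 1.52], [-3.14, 3.14]. Speed limits (rad/s): [2.22, 2.22, 2.57, 3.14, 3.14, 3.14].

### API

Orientations are given as a unit quaternion [x, y, z, w].
In Python, from plant import ctrl, get_image gives the robot as it stands.
- The arm moves only by the tool drive_tool, never from a script. Its argument "commands" is a list of rows, each a list of 5 numbers: the shift along the world's x, y, z in m, then the turn about the world's z in degrees, then the gripper's target within -1 to 1 (shut at 1, half-way at 0, fully open at -1). In form: [[dx, dy, dz, spin, jaw], ...]. A call has 1 to 12 rows; each row shifts and turns the commanded pose from where the row before left it; what a row does not reach is not made up. A row lasts 1/10 s, in which the tool goes at most 50 mm and 8.59 degrees, less where a joint would pass 70% of its speed; a pose out of reach is approached as far as the arm can. A call is refused whole if a number of a shift passes 0.05 or a number of a turn 8.59, either way. A call with a gripper value outside its range is refused whole. The fingers move at their own pace and stop on an object; "newtons" is the grip in N (left out, the last holds). Time passes only in rows, so rows that do not move let the fingers close. It gives the time, the measured TCP pose, the force and the opening at its end, in the units of the state.
- ctrl.get_obs(): the state, without advancing time (a new reading comes with each control period).
- get_image(name): name is "scene" or "top"; returns a dict with "pixels" (384x512x3 uint8, red, green, blue), "vertical_fov" (degrees; the focal length in pixels is half the picture's height over the tangent of half this angle, whatever the lens; pixels are square), "cx", "cy" (the principal point, pixels), "R" (3x3) and "t" (3): a world point X has camera coordinates R X + t. Camera axes: x right, y down, z forward; pixel columns grow to the right and rows downward; lengths in mm; the calibration is good to about 2 mm. A picture is of the moment at which its call begins. There is no depth.
- ctrl.finish_job(): hands the job in, once; it reports no verdict.
The state is a dict: "clock": time; "qpos": joint angles; "qd": joint speeds; "joint_torque": joint torques, N m; "tcp_pos": TCP position; "ee_rot": TCP orientation; "wrist_force": force on the tool from outside, world axes, zero at the start; "ft_torque": the same for the moment, N m; "finger_gap": finger opening in mm.
Only numpy, scipy, OpenCV 4.12 (cv2) and the standard library are available. Lean on these libraries where they do the work, as an engineer would, in place of code of your own. Each camera call takes 0.05 s, during which the arm holds its last target. There are 200 camera calls.

### The job

Lock the grey valuables box: lift the long steel pin with the tall wooden handle out of the clear earring stand and put it down through the hole in the box's steel hasp, fully home and upright, then let go. Leave the short stopper with the flat disc head in the stand.

Things in the scene. Friction and masses are not known exactly. Their poses are not given: they have to be found in the camera images.
- pin_grip (a point): Lock pin (loose, 80-170 g): centre of its upright pale-wood handle, a cylinder 24 mm diameter, 50 mm tall, z axis up. Underneath: flat steel collar 40 mm diameter, 5 mm thick, its underside 30 mm below this point; then a steel shaft 12 mm diameter, 60 mm long. Starts upright, hanging by its collar in one of the two holes of the clear earring stand. Lift it 65 mm or more to clear the stand.
- pin_tip (a point): Lower end of the lock pin's shaft, on its axis, 90 mm straight below pin_grip; z axis up along the pin. The last 10 mm of the shaft taper to 6 mm diameter.
- hasp_hole (a point): Centre of the 26 mm round through-hole in the hasp, at the plate's top, 86 mm above the shelf, z up. The hasp is a level steel plate 90 x 70 x 10 mm on the front of the fixed grey box (160 x 220 mm, lid top 90 mm high), whose body begins 42 mm from here along +x. Open below. With the pin home, its collar lies on the plate: pin_grip 30 mm above, tip 60 mm below this point.
- stub_top (a point): Short stopper, to be left alone: centre of its flat wooden disc head (44 mm diameter, 14 mm thick, shaft 25 mm long). It sits in the other hole, 100 mm from the lock pin, of the fixed clear acrylic earring stand, a bridge 200 x 70 mm whose top is 75 mm above the shelf; its holes are 20 mm wide.
Things that resemble listed ones, but are neither listed nor needed, are in the scene too. What is shaped like the part that bears pin_grip but green is not meant.

How it is judged:
By the outcome, as a careful person would: the job done as asked, in the order asked, and still so for the second after the job is handed in, with the robot touching nothing.
It also fails if it takes over 42 s, if anything falls off the work surface, if the arm or the gripper's body presses on something with over 40 N, if the wrist force passes 120 N, or if a joint passes its speed limit or range.

## Working session

There is one attempt and no reset: what is moved stays moved. The work goes in short steps, Python scripts to look and compute and a tool call to move; the robot and the scene stay as the last step left them, time stands still between calls to the robot, and variables do not carry over. Pictures are saved under pics/ and viewed, about 8 in all and at most 12, crops included, and the job is handed in when it is done.

Besides the shell and the picture viewer there is one more tool, called after ">>>" as name(argument=value, ...), one argument or row to a line, values as JSON. drive_tool: Moves the arm, as the interface text tells. Its arguments: {"type":"object","properties":{"commands":{"type":"array","items":{"type":"array","items":{"type":"number"}}},"newtons":{"type":"number"}},"required":["commands"]}

```bash
mkdir -p pics; cat > h.py <<'E'
import numpy as np, cv2
from plant import ctrl, get_image
def K(im):
    f=im["pixels"].shape[0]/2/np.tan(np.radians(im["vertical_fov"]/2)); return f
def grab(n,name):
    im=get_image(n); p=np.array(im["pixels"]); cv2.imwrite(f"pics/{name}.png",p[:,:,::-1]); np.save(f"pics/{name}.npy",{k:np.array(im[k]) for k in im},allow_pickle=True); return im
def load(name): return np.load(f"pics/{name}.npy",allow_pickle=True).item()
def ray(im,u,v):
    R=np.array(im["R"]);t=np.array(im["t"]);f=K(im)
    d=R.T@np.array([(u-im["cx"])/f,(v-im["cy"])/f,1.]); return -R.T@t,d/np.linalg.norm(d)
def at_z(im,u,v,z):
    c,d=ray(im,u,v); return c+d*(z-c[2])/d[2]
def tri(a,b):
    A=np.zeros((3,3));B=np.zeros(3)
    for c,d in (a,b):
        P=np.eye(3)-np.outer(d,d);A+=P;B+=P@c
    X=np.linalg.solve(A,B); return X,[np.linalg.norm((np.eye(3)-np.outer(d,d))@(X-c)) for c,d in (a,b)]
def proj(im,X):
    q=np.array(im["R"])@np.array(X)+np.array(im["t"]);f=K(im); return q[0]/q[2]*f+im["cx"],q[1]/q[2]*f+im["cy"]
E
python3 - <<'E'
from h import *
a=grab("scene","s0");b=grab("top","t0")
for i in(a,b): print(i["vertical_fov"],i["cx"],i["cy"],ray(i,256,192))
print(ctrl.get_obs())
cv2.imwrite("pics/both.png",cv2.resize(np.hstack([a["pixels"],b["pixels"]])[:,:,::-1],(800,300)))
E
```

```text
52.84366635698721 257.8925254566566 195.52658582401455 (array([1180.88313008, -325.69917436,  615.29792594]), array([-0.7292956 ,  0.41084987, -0.54711088]))
43.680456619683184 250.15697889103257 187.50266632811707 (array([ 302.23112607,   36.13228848, 1192.82611884]), array([ 0.16719933, -0.02132079, -0.98569255]))
{'clock': 0.1, 'qpos': array([ 1.16900336e+00,  8.73854618e-02,  1.75226468e-01,  1.65977864e+00,
       -2.90482584e-06,  1.57077508e+00]), 'qd': array([-0.00141221,  0.00055042,  0.00228293, -0.00084994, -0.00037951,
        0.00254799]), 'joint_torque': array([ 5.25282248e-04, -5.21560764e+01,  4.65653801e+01,  1.61053747e-02,
        2.83198216e-05,  1.35605183e-05]), 'tcp_pos': array([215.02075019, 506.03838625, 247.67144693]), 'ee_rot': array([ 1.99537420e-01,  9.79890041e-01, -5.59466252e-04, -1.12455643e-04]), 'wrist_force': array([-0.08508546, -0.12326931, -0.41891158]), 'ft_torque': array([-0.04895417,  0.02120846,  0.02705915]), 'finger_gap': 85.28448214240944}
```

View pics/s0.png

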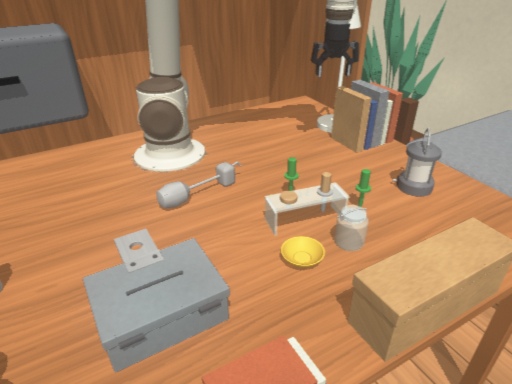

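View pics/t0.png

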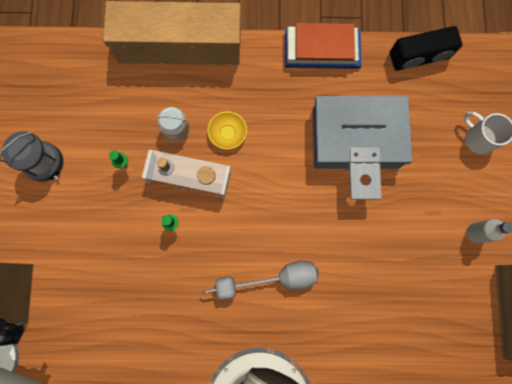

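The scene view shows the pin (wooden handle) at (326,182), the stopper disc at (289,198), and the hasp hole at (136,246). In the top view they are at (163,163), (206,176) and (366,180). There are two green pin decoys, at top (118,159) and (169,222). The pale-wood handle in the stand fits the description. I'll confirm it in an enlarged crop.

```bash
python3 - <<'E'
from h import *
s=cv2.imread("pics/s0.png");t=cv2.imread("pics/t0.png")
c=lambda i,x,y,w,h:cv2.resize(i[y:y+h,x:x+w],(400,300),interpolation=cv2.INTER_CUBIC)
cv2.imwrite("pics/c1.png",np.vstack([np.hstack([c(s,260,160,100,75),c(s,100,220,80,60)]),np.hstack([c(t,130,135,120,90),c(t,330,140,80,60)])]))
E
```

```text
(no output)
```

View pics/c1.png

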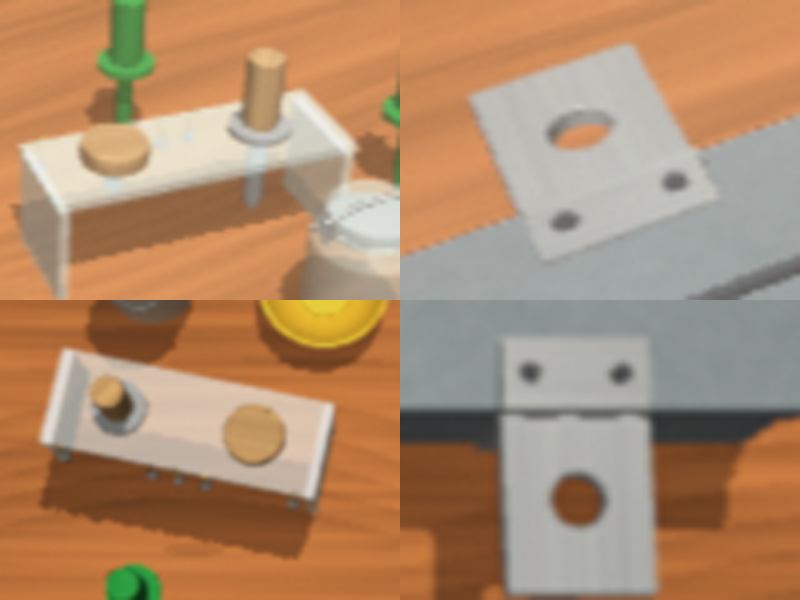

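```bash
python3 - <<'E'
from h import *
s=load("s0");t=load("t0")
for n,a,b,z in [("handletop",(326.75,173.6),(161.8,161.3),130),("collar",(325.3,191.5),(165.7,166.2),80),("hole",(136,245.9),(365.6,180),86),("stub",(288.9,197),(206.2,175.3),89)]:
    print(n,tri(ray(s,*a),ray(t,*b)),at_z(s,*a,z).round(1),at_z(t,*b,z).round(1))
# hasp edge, stand edge directions, top view
e=[at_z(t,*p,86) for p in((350.2,174),(351.5,198.6),(380.2,174),(381.4,198.6))]
print(np.array(e).round(1))
E
```

```text
handletop (array([550.89923375, 228.64637614, 130.60331741]), [np.float64(1.1165144308515182), np.float64(1.1165144308514519)]) [550.3 230.6 130. ] [550.4 227.8 130. ]
collar (array([551.65069529, 228.84063712,  78.15807713]), [np.float64(1.7090133325471213), np.float64(1.7090133325471353)]) [554.2 228.8  80. ] [550.3 227.   80. ]
hole (array([ 523.01596914, -244.98076511,   83.76261717]), [np.float64(1.874880566763581), np.float64(1.874880566763536)]) [ 526.7 -243.6   86. ] [ 522.1 -246.3   86. ]
stub (array([530.12628407, 131.90677655,  81.87162777]), [np.float64(1.906653383394754), np.float64(1.906653383394717)]) [539.3 127.7  89. ] [527.7 129.6  89. ]
[[ 536.1 -210.2   86. ]
 [ 477.3 -211.8   86. ]
 [ 537.1 -281.4   86. ]
 [ 478.2 -282.    86. ]]
```

The crop confirms it: the pale-wood handle with collar and long shaft (in the clear stand, scene (326,182)) is the pin, and the disc is the stopper. The green ones are decoys. Pin is at about (551,228.5) and the hole at about (523,-245). The pin to stub distance of 100 mm agrees.

>>> drive_tool(
  commands=[
    [0.028,-0.023,0,0,-1],
    [0.028,-0.023,0,0,-1],
    [0.028,-0.023,0,0,-1],
    [0.028,-0.023,0,0,-1],
    [0.028,-0.023,0,0,-1],
    [0.028,-0.023,0,0,-1],
    [0.028,-0.023,0,0,-1],
    [0.028,-0.023,0,0,-1],
    [0.028,-0.023,0,0,-1],
    [0.028,-0.023,-0.02,0,-1],
    [0.028,-0.023,-0.02,0,-1],
    [0.028,-0.024,-0.02,0,-1],
  ],
  newtons=50,
)

```text
clock: 1.3
tcp_pos: [552.1, 228.1, 187.2]
ee_rot: [0.2, 0.98, -0.0, -0.0]
wrist_force: [0.4, 0.9, -0.4]
finger_gap: 85.2
```

>>> drive_tool(
  commands=[
    [0,0,0,0,-1],
    [0,0,0,0,-1],
  ],
)

```text
clock: 1.5
tcp_pos: [551.1, 228.4, 187.2]
ee_rot: [0.2, 0.98, -0.001, -0.001]
wrist_force: [-0.9, -0.8, 0.2]
finger_gap: 85.5
```

```bash
python3 - <<'E'
from h import *
o=ctrl.get_obs();print(o["clock"],o["qpos"].round(3),o["tcp_pos"],o["ee_rot"])
s=cv2.cvtColor(grab("scene","s1")["pixels"],cv2.COLOR_RGB2BGR);t=cv2.cvtColor(grab("top","t1")["pixels"],cv2.COLOR_RGB2BGR)
c=lambda i,x,y,w,h:cv2.resize(i[y:y+h,x:x+w],(400,300),interpolation=cv2.INTER_CUBIC)
cv2.imwrite("pics/c2.png",np.hstack([c(s,260,120,120,90),c(t,110,110,120,90)]))
E
```

```text
1.5 [0.393 0.187 0.169 1.555 0.    0.796] [551.09194707 228.42223447 187.21218517] [ 2.00366619e-01  9.79720387e-01 -5.39745072e-04 -9.43119993e-04]
```

View pics/c2.png

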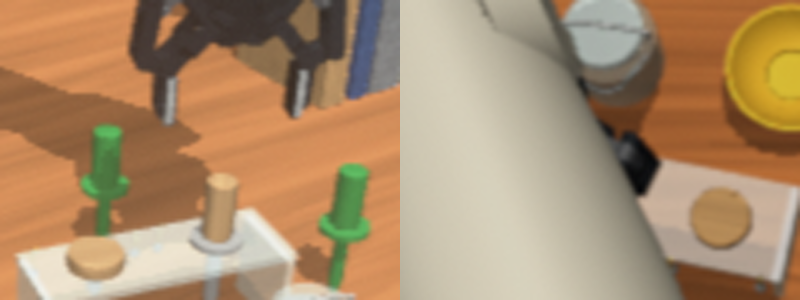

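The view shows the fingers straddling the pin axis (crop: fingers at x=167 and 298, extended pin axis about 230). Descending and closing.

>>> drive_tool(
  commands=[
    [0,0,-0.02,0,-1],
    [0,0,-0.02,0,-1],
    [0,0,-0.02,0,-1],
    [0,0,-0.015,0,-1],
    [0,0,-0.005,0,-1],
    [0,0,0,0,-1],
    [0,0,0,0,1],
    [0,0,0,0,1],
    [0,0,0,0,1],
    [0,0,0,0,1],
    [0,0,0,0,1],
    [0,0,0,0,1],
  ],
  newtons=50,
)

```text
clock: 2.8
tcp_pos: [551.4, 229.3, 108.8]
ee_rot: [0.2, 0.98, 0.0, 0.0]
wrist_force: [-0.9, -0.4, 4.5]
finger_gap: 23.1
```

>>> drive_tool(
  commands=[
    [0,0,0,0,1],
    [0,0,0,0,1],
    [0,0,0,0,1],
  ],
)

```text
clock: 3.1
tcp_pos: [551.4, 229.3, 108.8]
ee_rot: [0.2, 0.98, 0.0, 0.0]
wrist_force: [0.6, 0.6, 4.9]
finger_gap: 22.6
```

>>> drive_tool(
  commands=[
    [0,0,0.01,0,1],
    [0,0,0.02,0,1],
    [0,0,0.025,0,1],
    [0,0,0.025,0,1],
    [0,0,0.025,0,1],
    [0,0,0.005,0,1],
    [0,0,0,0,1],
    [0,0,0,0,1],
  ],
)

```text
clock: 3.9
tcp_pos: [550.8, 229.1, 216.7]
ee_rot: [0.2, 0.98, -0.001, -0.001]
wrist_force: [0.3, 0.4, -1.0]
finger_gap: 22.8
```

```bash
python3 - <<'E'
from h import *
o=ctrl.get_obs();print(o["clock"],o["tcp_pos"],o["wrist_force"],o["finger_gap"])
s=cv2.cvtColor(grab("scene","s2")["pixels"],cv2.COLOR_RGB2BGR)
cv2.imwrite("pics/c3.png",cv2.resize(s[90:240,240:400],(640,600),interpolation=cv2.INTER_CUBIC))
E
```

```text
3.9 [550.76469985 229.07632314 216.74515771] [ 0.25530251  0.44132125 -1.00592422] 22.79752966567856
```

View pics/c3.png

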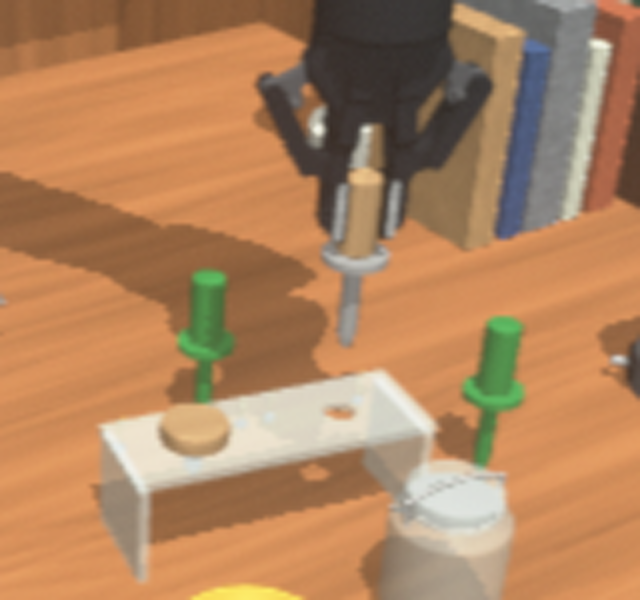

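The pin is held, hanging straight below the gripper (crop: handle at (360,210), tip at (346,343)); the stand and stopper are undisturbed. Carrying it over to the hasp.

>>> drive_tool(
  commands=[
    [-0.001,-0.02,0,0,1],
    [-0.002,-0.04,0,0,1],
    [-0.002,-0.045,0,0,1],
    [-0.003,-0.045,0,0,1],
    [-0.003,-0.045,0,0,1],
    [-0.003,-0.045,0,0,1],
    [-0.003,-0.045,0,0,1],
    [-0.003,-0.045,0,0,1],
    [-0.003,-0.045,0,0,1],
    [-0.003,-0.045,0,0,1],
    [-0.002,-0.035,0,0,1],
    [0,-0.02,0,0,1],
  ],
)

```text
clock: 5.15
tcp_pos: [522.0, -248.3, 216.6]
ee_rot: [0.201, 0.98, 0.0, -0.001]
wrist_force: [0.4, -0.1, -0.8]
finger_gap: 23.0
```

>>> drive_tool(
  commands=[
    [0,0,-0.015,0,1],
    [0,0,0,0,1],
    [0,0,0,0,1],
  ],
)

```text
clock: 5.45
tcp_pos: [522.6, -245.4, 202.3]
ee_rot: [0.199, 0.98, 0.0, -0.001]
wrist_force: [0.9, -0.4, -1.0]
finger_gap: 22.6
```

```bash
python3 - <<'E'
from h import *
o=ctrl.get_obs();print(o["clock"],o["qpos"].round(3),o["tcp_pos"],o["ee_rot"],o["wrist_force"],o["finger_gap"])
s=grab("scene","s3");t=grab("top","t3");p=o["tcp_pos"]
for d in(0,-94): print(proj(s,p+[0,0,d]),proj(t,p+[0,0,d]))
s=cv2.cvtColor(s["pixels"],cv2.COLOR_RGB2BGR);t=cv2.cvtColor(t["pixels"],cv2.COLOR_RGB2BGR)
cv2.imwrite("pics/c4.png",np.hstack([cv2.resize(s[170:290,80:180],(500,600),interpolation=cv2.INTER_CUBIC),cv2.resize(t[130:250,330:390],(300,600),interpolation=cv2.INTER_CUBIC)]))
E
```

```text
5.45 [-0.439  0.142  0.148  1.578  0.    -0.037] [ 522.56802016 -245.38483293  202.33976609] [ 1.99485831e-01  9.79900083e-01  3.04824242e-04 -1.06621355e-03] [ 0.90550174 -0.38328365 -0.9698953 ] 22.649550191975084
(np.float64(123.49104788193205), np.float64(198.68191907857727)) (np.float64(378.7979995560242), np.float64(169.2862855171146))
(np.float64(132.6130814692412), np.float64(236.7259926451661)) (np.float64(367.60976868133537), np.float64(177.96187690286953))
```

View pics/c4.png

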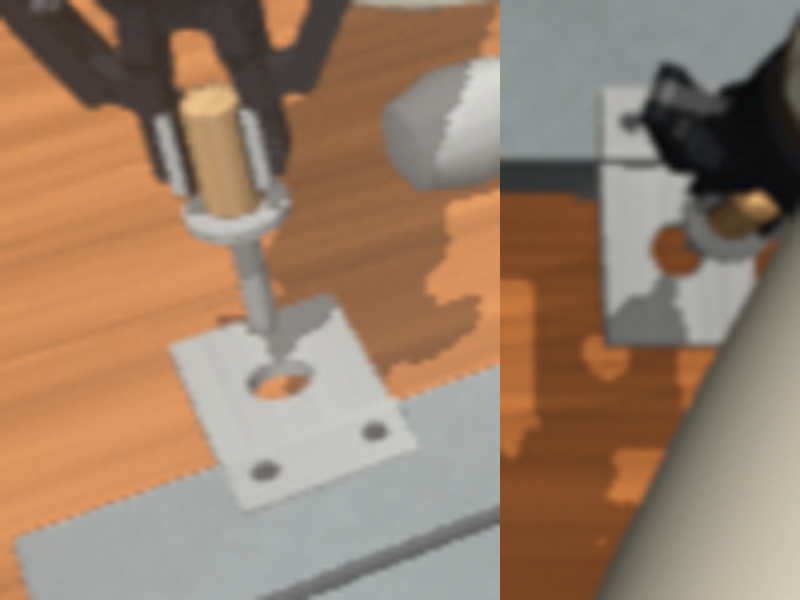

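Scene view: the tip is at (132.4,236), within 1 px of the prediction from the robot pose; the hole centre is at (136,246). Top view: the hole is partly covered. I'll lower until the tip is just above the plate and compare directly.

>>> drive_tool(
  commands=[
    [0.002,0,-0.01,0,1],
    [0,0,-0.003,0,1],
    [0,0,0,0,1],
    [0,0,0,0,1],
  ],
)

```text
clock: 5.95
tcp_pos: [525.1, -245.6, 190.2]
ee_rot: [0.199, 0.98, 0.0, -0.0]
wrist_force: [0.5, -0.8, -1.0]
finger_gap: 22.7
```

```bash
python3 - <<'E'
from h import *
o=ctrl.get_obs();p=o["tcp_pos"];print(o["clock"],p,o["wrist_force"])
s=grab("scene","s4");t=grab("top","t4")
for d in(-30,-84,-94): print(proj(s,p+[0,0,d]),proj(t,p+[0,0,d]))
print(proj(s,[p[0],p[1],86]))
for d in([1,0,0],[0,1,0]): print(np.array(proj(s,p+[0,0,-94]+np.array(d)*10))-proj(s,p+[0,0,-94]))
s=cv2.cvtColor(s["pixels"],cv2.COLOR_RGB2BGR);t=cv2.cvtColor(t["pixels"],cv2.COLOR_RGB2BGR)
cv2.imwrite("pics/c5.png",np.hstack([cv2.resize(s[200:260,110:160],(500,600),interpolation=cv2.INTER_CUBIC),cv2.resize(t[145:205,345:375],(300,600),interpolation=cv2.INTER_CUBIC)]))
E
```

```text
5.95 [ 525.05777484 -245.64957546  190.21147334] [ 0.48101672 -0.81745083 -0.9800019 ]
(np.float64(127.92224175689074), np.float64(217.0732602364124)) (np.float64(373.6228882405086), np.float64(172.26021927564034))
(np.float64(132.99920621368153), np.float64(238.25048031831068)) (np.float64(367.45777574106137), np.float64(177.09046668586436))
(np.float64(133.8973881907256), np.float64(241.99700987614807)) (np.float64(366.3802331475711), np.float64(177.93470064300283))
(np.float64(134.8017176538566), np.float64(245.76918205309818))
[1.31064325 2.77385916]
[ 4.83140712 -1.59781766]
```

View pics/c5.png

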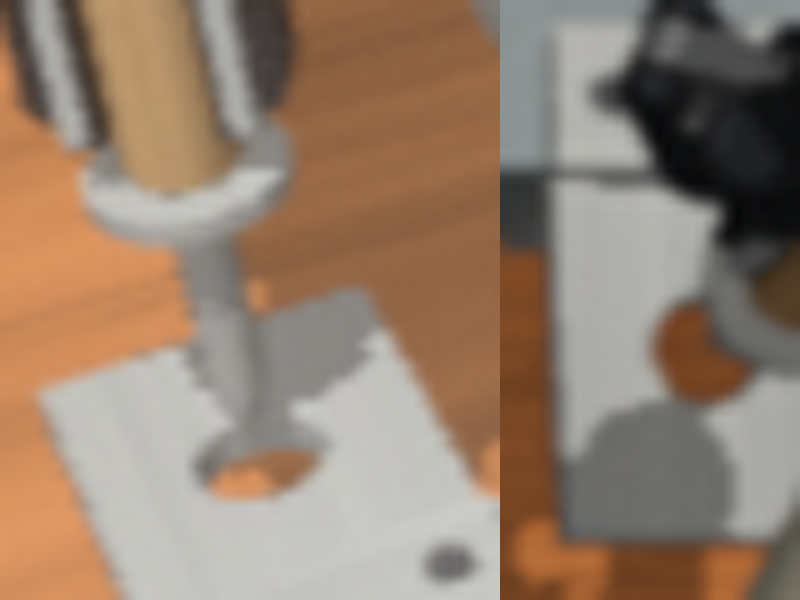

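In the scene crop the hole centre is (260,460), i.e. px (136,246); the tip is just short of it. Both views, with their biases removed, ask for about +1 mm in x and +1.5 mm in y, well inside the 7 mm clearance. Inserting.

>>> drive_tool(
  commands=[
    [0.001,0.0015,0,0,1],
    [0,0,0,0,1],
    [0,0,-0.008,0,1],
    [0,0,-0.008,0,1],
    [0,0,-0.008,0,1],
    [0,0,-0.008,0,1],
    [0,0,0,0,1],
    [0,0,0,0,1],
  ],
)

```text
clock: 6.85
tcp_pos: [525.9, -244.3, 158.1]
ee_rot: [0.2, 0.98, 0.0, -0.0]
wrist_force: [0.3, -0.0, -0.1]
finger_gap: 23.0
```

The tip is through the plate with no contact force.

>>> drive_tool(
  commands=[
    [0,0,-0.01,0,1],
    [0,0,-0.01,0,1],
    [0,0,-0.01,0,1],
    [0,0,-0.005,0,1],
    [0,0,-0.001,0,1],
    [0,0,-0.001,0,1],
    [0,0,0,0,1],
    [0,0,0,0,1],
  ],
)

```text
clock: 7.65
tcp_pos: [526.3, -244.4, 121.7]
ee_rot: [0.2, 0.98, -0.0, 0.0]
wrist_force: [-0.5, -0.1, -1.7]
finger_gap: 22.7
```

```bash
python3 - <<'E'
from h import *
o=ctrl.get_obs();print(o["clock"],o["tcp_pos"],o["wrist_force"],o["ft_torque"])
s=cv2.cvtColor(grab("scene","s5")["pixels"],cv2.COLOR_RGB2BGR)
cv2.imwrite("pics/c6.png",cv2.resize(s[190:270,90:170],(600,600),interpolation=cv2.INTER_CUBIC))
E
```

```text
7.65 [ 526.27664156 -244.38369409  121.7101316 ] [-0.49714177 -0.07873562 -1.67382409] [ 0.01856024 -0.00274597  0.05335727]
```

View pics/c6.png

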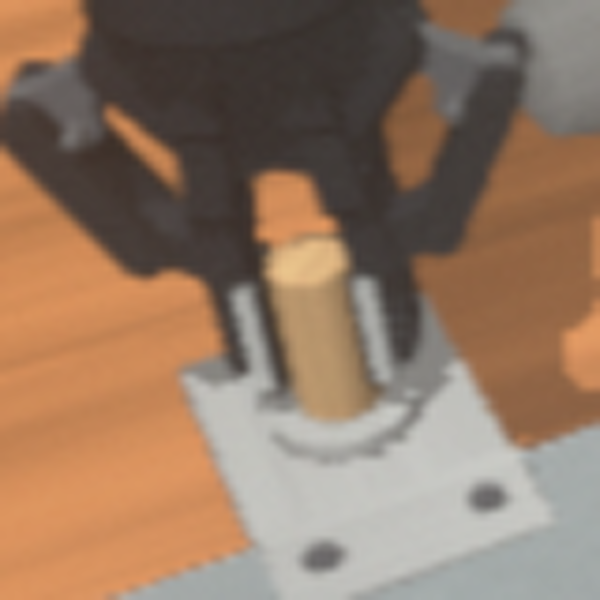

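The shaft is in and the collar, at crop (340,430), lies just above the plate. I'll lower in 1 mm steps to contact.

>>> drive_tool(
  commands=[
    [0,0,-0.001,0,1],
    [0,0,0,0,1],
    [0,0,-0.001,0,1],
    [0,0,0,0,1],
    [0,0,0,0,1],
  ],
)

```text
clock: 8.2
tcp_pos: [526.2, -244.3, 119.8]
ee_rot: [0.2, 0.98, -0.0, 0.0]
wrist_force: [-1.3, 0.8, 4.2]
finger_gap: 22.9
```

Contact at z=119.8, exactly the expected home height. Releasing, waiting, and then rising.

>>> drive_tool(
  commands=[
    [0,0,0,0,0.3],
    [0,0,0,0,-0.3],
    [0,0,0,0,-1],
    [0,0,0,0,-1],
    [0,0,0,0,-1],
    [0,0,0,0,-1],
    [0,0,0,0,-1],
    [0,0,0.01,0,-1],
    [0,0,0.03,0,-1],
    [0,0,0.04,0,-1],
    [0,0,0.03,0,-1],
    [0,0,0.02,0,-1],
  ],
)

```text
clock: 9.4
tcp_pos: [526.4, -244.4, 252.9]
ee_rot: [0.2, 0.98, -0.0, 0.002]
wrist_force: [0.8, 0.3, -0.6]
finger_gap: 85.5
```

>>> drive_tool(
  commands=[
    [-0.03,0.04,0,0,-1],
    [-0.03,0.04,0,0,-1],
    [-0.03,0.04,0,0,-1],
    [-0.03,0.04,0,0,-1],
    [0,0,0,0,-1],
    [0,0,0,0,-1],
  ],
)

```text
clock: 10.0
tcp_pos: [406.0, -83.8, 250.6]
ee_rot: [0.199, 0.98, -0.0, 0.001]
wrist_force: [-0.0, 0.2, 0.3]
finger_gap: 85.6
```

```bash
python3 - <<'E'
from h import *
o=ctrl.get_obs();print(o["clock"],o["tcp_pos"],o["wrist_force"])
s=grab("scene","s6");t=grab("top","t6")
for z in(91,141): print(proj(s,[526,-244.5,z]),proj(t,[526,-244.5,z]))
s=cv2.cvtColor(s["pixels"],cv2.COLOR_RGB2BGR);t=cv2.cvtColor(t["pixels"],cv2.COLOR_RGB2BGR)
c=lambda i,x,y,w,h:cv2.resize(i[y:y+h,x:x+w],(400,400),interpolation=cv2.INTER_CUBIC)
cv2.imwrite("pics/c7.png",np.hstack([c(s,95,195,80,80),c(t,325,140,80,80)]))
E
```

```text
10.0 [406.01652901 -83.80384052 250.6169295 ] [-0.00105259  0.18873506  0.28812701]
(np.float64(135.03900950452152), np.float64(244.00344916327342)) (np.float64(365.3258894376814), np.float64(177.969262185781))
(np.float64(130.4754401015398), np.float64(224.86843052010357)) (np.float64(370.83590791579405), np.float64(173.61610975032977))
```

View pics/c7.png

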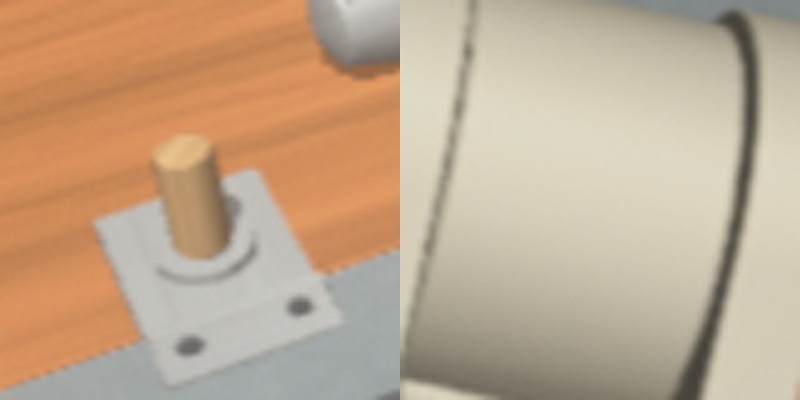

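Scene: the pin is standing in the hasp with its collar on the plate (handle top at px (132,225), base at (135.4,244)). The arm hides the top view, so I'll clear it and check uprightness numerically against a projected upright cylinder.

>>> drive_tool(
  commands=[
    [-0.01,0.045,0,0,-1],
    [-0.01,0.045,0,0,-1],
    [-0.01,0.045,0,0,-1],
    [0,0.045,0,0,-1],
    [0,0.045,0,0,-1],
    [0,0,0,0,-1],
    [0,0,0,0,-1],
  ],
)

```text
clock: 10.8
tcp_pos: [376.7, 141.1, 248.9]
ee_rot: [0.199, 0.98, -0.001, -0.001]
wrist_force: [-0.1, -0.1, -0.1]
finger_gap: 85.9
```

```bash
python3 - <<'E'
from h import *
o=ctrl.get_obs();print(o["clock"],o["tcp_pos"])
S=grab("scene","s7");T=grab("top","t7")
out=[]
for im,(x,y,n) in((S,(95,195,80)),(T,(325,140,80))):
    b=cv2.cvtColor(im["pixels"],cv2.COLOR_RGB2BGR)
    i=cv2.resize(b[y:y+n,x:x+n],(400,400),interpolation=cv2.INTER_CUBIC)
    for z,r in((91,12),(141,12),(86,20)):
        pts=np.array([proj(im,[526+r*np.cos(a),-244.5+r*np.sin(a),z]) for a in np.linspace(0,2*np.pi,40)])
        cv2.polylines(i,[np.round(((pts-[x,y]+.5)*400/n)).astype(int)],True,(0,0,255),1)
    out.append(i)
cv2.imwrite("pics/c8.png",np.hstack(out))
E
```

```text
10.8 [376.68723841 141.1339867  248.85470227]
```

View pics/c8.png

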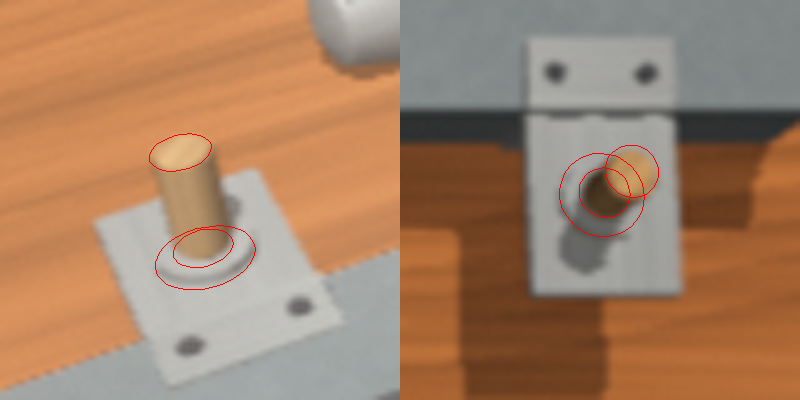

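Both views match the projected upright, seated cylinder to about 1 px: the collar is flat on the plate and the pin is upright. Handing in.

```bash
python3 -c "
from plant import ctrl
print(ctrl.finish_job())"
```

```text
the job is handed in; nothing more can be done
None
```

The lock pin is through the hasp hole, fully home and upright. I let go of it and handed the job in at about 11 s of the 42 s allowed.

- **Seating:** the collar met the plate at TCP z = 119.8 mm, the height expected for a seated pin. Forces in the readings stayed below about 5 N throughout.
- **Upright check:** in the last pictures from both cameras, an upright, seated pin drawn from the robot's position matched what was seen to about 1 px. An earlier rough reading had suggested a tilt of about 3°; this comparison did not bear that out.
- **Camera disagreement:** the two cameras placed the hole up to about 5 mm apart in x. I settled this by comparing the pin tip with the hole directly, just above the plate. The shaft then went in without contact.
- **Stopper:** it was in the stand and undisturbed when I looked after lifting the pin out. I did not look at it again before handing in. The arm stayed well above it afterwards and touches nothing now.

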